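# Close up the scenery sample case

## Robot

A 6-joint arm with a two-finger parallel gripper is mounted at the origin on the work surface. World frame = base frame: x ahead of the robot, y to its left, z up, the work surface at z = 0. Lengths are in m, angles in degrees, forces in N, time in s.
With the tool pointing down it reaches from about 0.4 to 0.825 m from the base axis. Payload 7 kg.
Tool frame: the origin (TCP) lies between the finger pads; the fingertips stand 19 mm ahead of it and the grasp point (between the pads) is the TCP; x points along the fingers, y is the direction in which the jaws open and shut, and the axes are right-handed (so a half turn about x gives the same grasp; the last joint's range is limited). The gripper opens to 88 mm and grips with 3 to 60 N. Pads are 19 mm wide; open, the fingers measure 130 mm over their backs; the gripper's body (78 mm by 193 mm) begins 47 mm behind the grasp point.
Start: joints at [16.507, 20.546, 0.682, 0, -70.136, -16.507], TCP at [0.675, -0, 0.246] pointing down, gripper open.
Joint ranges: [-176.03, 176.03], [-82.01, 121.73], [-58.28, 71.71], [-173.87, 95.51], [-174.79, -0.11], [-173.66, 173.66]. Speed limits (degrees/s): [136.94, 136.94, 172.46, 180, 180, 180].

## Interface

Orientations are given as [roll, pitch, yaw] about the fixed x, y, z axes, in that order (R = Rz(yaw) Ry(pitch) Rx(roll)).
In Python, from plant import * gives the robot as it stands.
- The arm moves only by the tool step_arm, never from a script. Its argument "steps" is a list of rows, each a list of 2 entries, a list of its own where there are three numbers: the shift along the tool's x, y, z in units of 0.02 m (1.0 is 0.02 m), then the turn about the tool's x in units of 6 degrees (1.0 is 6 degrees). A call has 1 to 20 rows; each row shifts and turns the commanded pose from where the row before left it, along the tool's axes as they then stand; what a row does not reach is not made up. A row lasts 1/12 s, in which the tool goes at most 41.7 mm and 7.16 degrees, less where a joint would pass 70% of its speed; a pose out of reach is approached as far as the arm can. A call with a number of a shift or a turn outside -1 to 1 is refused whole. A call with a gripper value outside its range is refused whole. "fingers" is the closure, from 0 (fully open) to 1 (shut), set as the call begins (left out, the last holds). The fingers move at their own pace and stop on an object; "grip_force" is the grip in N (left out, the last holds). Time passes only in rows, so rows that do not move let the fingers close. It gives the time, the measured TCP pose, the force and the opening at its end, in the units of the state.
- get_state(): the state, without advancing time (a new reading comes with each control period).
- capture(name): name is "scene" or "side" or "wrist"; returns the picture (400x640x3 uint8, blue, green, red); there is no depth.
- camera_model(name): a dict with "intrinsics" (3x3 intrinsics, pixels), "rvec" (rotation vector, rad) and "tvec" (3), from world to camera coordinates, as OpenCV has them. Camera axes: x right, y down, z forward; pixel columns grow to the right and rows downward; lengths in m; the calibration is good to about 2 mm. The wrist camera is an equidistant fisheye: a pixel r from the principal point sees the ray r / f radians off the axis. A picture is of the moment at which its call begins: read the wrist's pose just before it. camera_model takes no time and is no camera call; for the wrist camera it gives the pose at the moment of the call.
- close_job(): hands the job in, once; it reports no verdict.
The state is a dict: "time_s": time; "joints": joint angles; "qd": joint speeds; "joint_torque": joint torques, N m; "tcp_pos": TCP position; "eef_rot": TCP orientation; "contact_force": force on the tool from outside, world axes, zero at the start; "moment": the same for the moment, N m; "gripper_width": finger opening in m.
Only numpy, scipy, OpenCV 4.12 (cv2) and the standard library are available. Lean on these libraries where they do the work, as an engineer would, in place of code of your own. Each camera call takes 0.05 s, during which the arm holds its last target.

## Task

Close up the plywood sample case: first push the upright yellow flap down flat inside it, over the sample board, and only then push the green cover over from its open position until it lies fully shut on the case, without slamming it. Nothing is to be picked up; leave the sample board, tin, jar, bottle, brush and other loose things where they are.

Things in the scene. Friction and masses are not known exactly. Their poses are not given: they have to be found in the camera images.
- case: open-topped plywood case screwed to the bench, 140 mm along its x, 180 mm along its y, 60 mm tall, walls 6 mm. Origin: centre of its underside, on the bench. At yaw 0 its x points away from the robot and its y to the robot's left; it may be turned up to 29 degrees. The cover is hinged along the rim of its +y (left) side, the flap along the inside of its -y (right) wall; both hinge lines run along the case's x. No catch, no spring.
- cover (a joint): angle of the green cover, a flat panel 140 mm (along the hinge) x 180 mm x 8 mm, about 0.25 kg. 0 = shut, lying flat on the rim, its upper face 68 mm above the bench, its free edge over the case's -y side; grows as it opens, pi/2 = standing straight up, stop at 2.0. It starts open, leaning a little outwards (to +y). Stiff hinge: it stays where it is left; about 3 N at 130 mm from the hinge starts it moving, less as it comes down. It strikes the flap if that still stands up.
- flap (a joint): angle of the yellow flap, a flat panel 110 mm (along the hinge) x 100 mm x 5 mm, about 0.08 kg, with a black band along its free edge. 0 = folded down flat inside the case against a stop, its upper face 50 mm above the bench (10 mm below the rim), its free edge towards the case's +y; pi/2 = standing straight up, where that upper face looks outwards to -y; stop at 1.75. The hinge is stiff: it stays where it is left; 1 to 2 N moves it.
- cover_hinge (a point): middle of the cover's hinge line: 90 mm to the case's +y from its centre, 60 mm above the bench; the underside of the shut cover is level with it
- cover_edge (a point): middle of the cover's free edge, on its outer (upper when shut) face, 180 mm from the hinge line
- flap_hinge (a point): middle of the flap's hinge line: 78 mm to the case's -y from its centre, 45 mm above the bench; the underside of the folded flap is level with it
- flap_edge (a point): middle of the flap's free edge, on its outer (upper when folded) face, 100 mm from the hinge line
- sample_mid (a point): middle of the loose sample board (100 x 80 x 12 mm, white with a brass-coloured top, one half grass green) lying inside the case under the flap; leave it there
- spare_mid (a point): middle of a second loose sample board (100 x 80 x 12 mm) lying on the bench to the right of the case; bystander
- tin_mid (a point): middle of a loose dull-green tin, 64 mm across, 100 mm tall, standing beyond the case; bystander
- jar_mid (a point): middle of a loose moss-green jar with a white cap, 60 mm across, 85 mm tall, standing beyond the case; bystander
- glue_mid (a point): middle of a loose white bottle with a red cap, 56 mm across, 150 mm tall, well to the left of the case; bystander
- applicator_mid (a point): middle of a loose black cylindrical hand tool standing on end, 72 mm across, 120 mm tall, well to the right of the case; bystander
- brush_mid (a point): a point at the middle of the length of a loose wooden brush with grey ferrule, 170 mm long, lying on the bench to the left of the case; bystander

How it is judged (in metres and radians):
On the way, in this order (a step that is already met when the one before it is completed fails the run):
1. the flap is folded down flat while the cover still stands open (value of joint flap below 0.1 rad and value of joint cover above 1.2 rad), for 0.2 s.
2. the cover lies shut over the folded flap (value of joint cover below 0.05 rad and value of joint flap below 0.1 rad), for 0.2 s.
At the end, for the whole second after the job is handed in: the cover is within 0.05 rad of shut, the flap under it within 0.1 rad of flat, and every loose thing is within 30 mm of where it started (all of step 2 and distance of each of sample_mid, spare_mid, tin_mid, jar_mid, glue_mid, applicator_mid, brush_mid from where it was at the start of the episode below 0.03 m); the robot touches nothing.
It fails at once if the cover is swung in (below 1.0 rad) while the flap still stands up (above 0.3 rad) (value of joint cover below 1 rad and value of joint flap above 0.3 rad).
It fails at once if the cover is slammed (closing faster than 4 rad/s over its last 0.3 rad) (value of joint cover below 0.3 rad and velocity of joint cover below -4 rad/s).
It fails at once if a loose thing is lifted, carried or pushed more than 30 mm from its place (distance of any of sample_mid, spare_mid, tin_mid, jar_mid, glue_mid, applicator_mid, brush_mid from where it was at the start of the episode above 0.03 m).
It also fails if it takes over 54 s, if anything falls off the work surface, if the arm or the gripper's body presses on something with over 40 N, if the wrist force passes 120 N, or if a joint passes its speed limit or range.

## Working session

There is one attempt and no reset: what is moved stays moved. The work goes in short steps, Python scripts to look and compute and a tool call to move; the robot and the scene stay as the last step left them, time stands still between calls to the robot, and variables do not carry over. Pictures are saved under pics/ and viewed, and the job is handed in when it is done.

Besides the shell and the picture viewer there is one more tool, called after "Emit:" as name(argument=value, ...), one argument or row to a line, values as JSON. step_arm: Moves the arm, as the interface text tells. Its arguments: {"type":"object","properties":{"steps":{"type":"array","items":{"type":"array"}},"fingers":{"type":"number"},"grip_force":{"type":"number"}},"required":["steps"]}

```bash
mkdir -p pics; ls
python3 - <<'E'
from plant import *
import cv2
s=get_state();print(s)
for n in("scene","side","wrist"):
    cv2.imwrite(f"pics/{n}0.png",capture(n)); m=camera_model(n);print(n,m)
E
```

```text
pics
{'time_s': 0.0, 'joints': array([ 1.65065696e+01,  2.05911697e+01,  6.34868567e-01, -2.27041062e-02,
       -7.01364883e+01, -1.65049229e+01]), 'qd': array([ 0.11179291, -0.01715558,  0.0886427 , -0.0394791 , -0.01079207,
        0.05070535]), 'joint_torque': array([-8.00930356e-04, -5.82726967e+01,  2.93058443e+01,  6.99745238e+00,
        6.93249181e-03, -2.06530804e-04]), 'tcp_pos': array([ 6.74539437e-01, -1.30039664e-05,  2.44625855e-01]), 'eef_rot': array([  93.55280321,   89.90478666, -176.45328179]), 'contact_force': array([-0.13017739, -0.0901276 ,  0.55057879]), 'moment': array([-0.07313034, -0.01062837,  0.00368827]), 'gripper_width': 0.08733265790530947}
scene {'intrinsics': array([[436.99570402,   0.        , 321.05682374],
       [  0.        , 436.99570402, 196.82921926],
       [  0.        ,   0.        ,   1.        ]]), 'rvec': array([ 1.1308669 ,  2.54377965, -0.76659445]), 'tvec': array([ 0.32997936, -0.3505672 ,  1.62425524])}
side {'intrinsics': array([[492.1940624 ,   0.        , 326.35548755],
       [  0.        , 492.1940624 , 193.02458364],
       [  0.        ,   0.        ,   1.        ]]), 'rvec': array([ 0.57819098,  2.64856651, -1.21853157]), 'tvec': array([ 0.47810463, -0.15583389,  1.83357609])}
wrist {'intrinsics': array([[309.70691629,   0.        , 325.86533893],
       [  0.        , 309.70691629, 199.9258764 ],
       [  0.        ,   0.        ,   1.        ]]), 'rvec': array([1.94296798e-03, 3.11269959e+00, 4.17539614e-01]), 'tvec': array([ 0.6744957 , -0.03303394,  0.39004021])}
```

View pics/scene0.png

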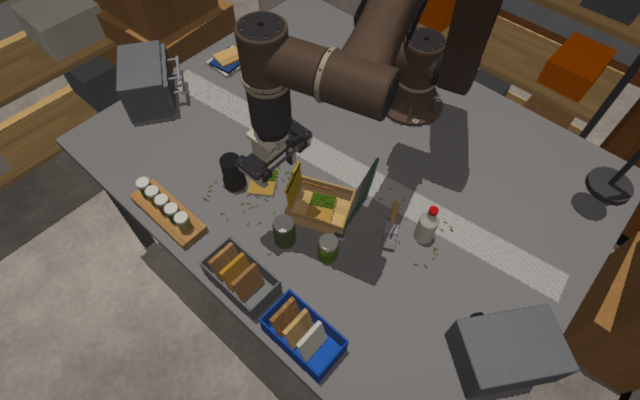

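View pics/side0.png

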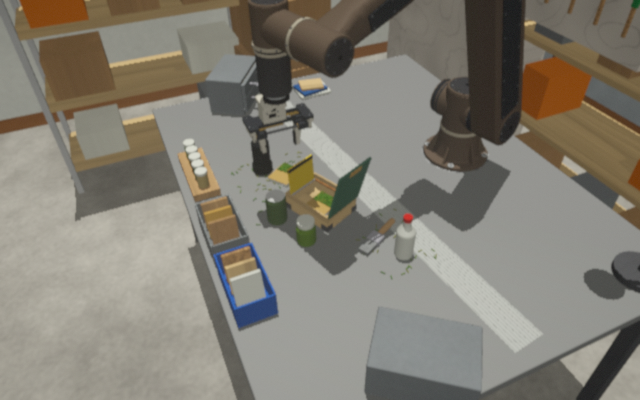

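View pics/wrist0.png

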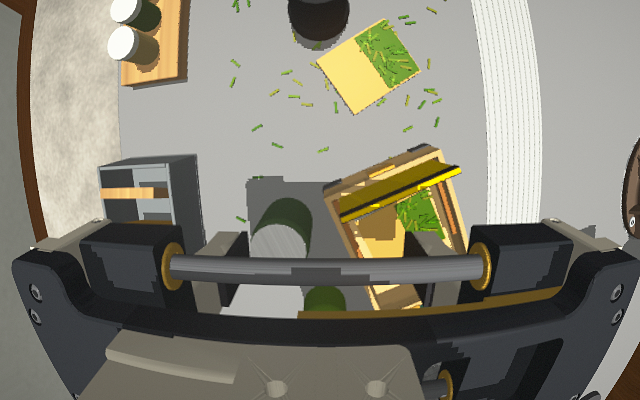

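Run:
```python
import cv2
a=cv2.imread("pics/scene0.png")[140:280,220:460];cv2.imwrite("pics/sc1.png",cv2.resize(a,None,fx=3.3,fy=3.3,interpolation=2))
a=cv2.imread("pics/side0.png")[130:270,230:430];cv2.imwrite("pics/sd1.png",cv2.resize(a,None,fx=4,fy=4,interpolation=2))
```

```text
(no output)
```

View pics/sc1.png

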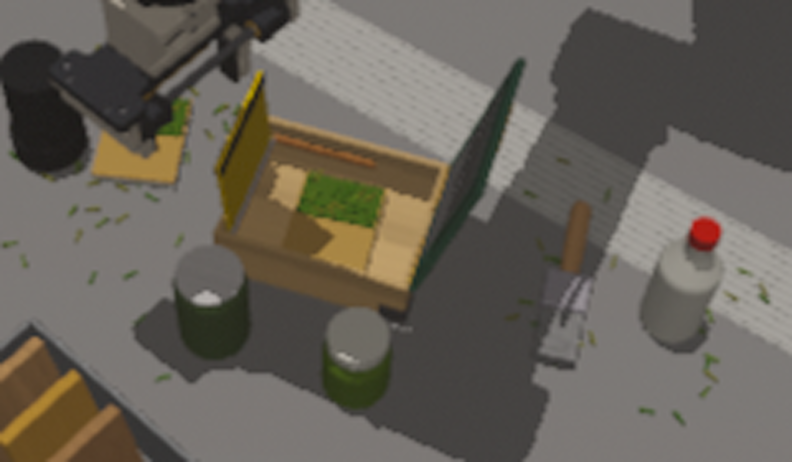

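View pics/sd1.png

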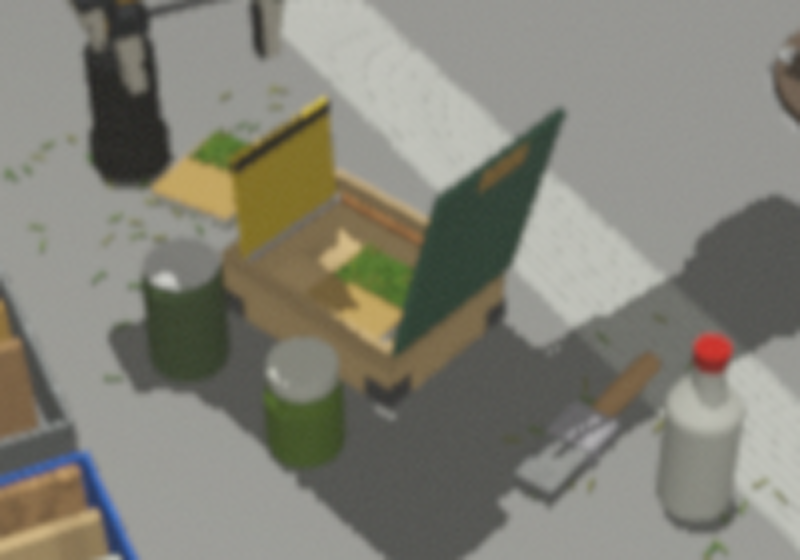

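```bash
cat > h.py <<'E'
import numpy as np, cv2
from plant import *
def ray(m,px):
    K=np.array(m['intrinsics']);R,_=cv2.Rodrigues(np.array(m['rvec']));t=np.array(m['tvec']).ravel()
    p=np.array(px,float);d=np.array([(p[0]-K[0,2])/K[0,0],(p[1]-K[1,2])/K[1,1]])
    if m.get('fish'):
        r=np.hypot(*d);v=np.r_[np.sin(r)*d/r,np.cos(r)]
    else: v=np.r_[d,1]
    v=R.T@v;return -R.T@t,v/np.linalg.norm(v)
def plane(m,px,z):
    c,v=ray(m,px);return c+v*(z-c[2])/v[2]
def tri(ms,pxs):
    A=0;b=0;
    for m,p in zip(ms,pxs):
        c,v=ray(m,p);P=np.eye(3)-np.outer(v,v);A=A+P;b=b+P@c
    x=np.linalg.solve(A,b);e=[np.linalg.norm((np.eye(3)-np.outer(ray(m,p)[1],ray(m,p)[1]))@(x-ray(m,p)[0])) for m,p in zip(ms,pxs)]
    return x,max(e)
E
python3 - <<'E'
from h import *
np.set_printoptions(precision=4,suppress=True)
S=camera_model("scene");D=camera_model("side");W=camera_model("wrist");W['fish']=1
sc=lambda x,y:(220+x/3.3,140+y/3.3); sd=lambda x,y:(230+x/4,130+y/4)
from math import *
for n,m,c in(("scene",S,[sc(270,118),sc(217,235),sc(408,300),sc(447,163)]),("side",D,[sd(340,175),sd(225,250),sd(390,352),sd(505,275)]),("wrist",W,[(440,147),(325,185)])):
    P=np.array([plane(m,p,.06) for p in c]);print(n,P[:,:2].tolist())
    # order: robot-flap(-x,-y), far-flap(+x,-y), far-cover(+x,+y), robot-cover(-x,+y)
    M=np.array([[-.07,-.09],[.07,-.09],[.07,.09],[-.07,.09]])[:len(P)]
    q=P[:,:2];a=M-M.mean(0);b=q-q.mean(0)
    th=atan2((a[:,0]*b[:,1]-a[:,1]*b[:,0]).sum(),(a*b).sum());R=np.array([[cos(th),-sin(th)],[sin(th),cos(th)]])
    t=q.mean(0)-R@M.mean(0);print(degrees(th),t,np.linalg.norm(M@R.T+t-q,axis=1))
for n,a,b in(("cov rob",sc(520,62),sd(562,110)),("cov far",sc(490,192),sd(437,197)),("flap rob",sc(262,75),sd(328,100)),("flap far",sc(220,170),sd(235,165))):
    print(n,tri((S,D),(a,b)))
E
```

```text
scene [[0.5502946784251593, -0.03216599831408151], [0.6762864988023745, 0.021670054692653262], [0.6126787895844638, 0.1895962183621394], [0.4780318943153845, 0.12308172478931706]]
23.574334723074127 [0.5793 0.0755] [0.0029 0.0032 0.0063 0.007 ]
side [[0.554273852770069, -0.026120081944086104], [0.6756086741713896, 0.023328628133849616], [0.6051531653432467, 0.18591022442448035], [0.4870407698404886, 0.14431024783392443]]
21.87792199119312 [0.5805 0.0819] [0.0054 0.0036 0.0088 0.0071]
wrist [[0.5495045537286549, -0.043018273080041955], [0.6754944593845688, 0.0003163058014351017]]
18.98079803435103 [0.5832 0.0638] [0.0034 0.0034]
cov rob (array([0.4584, 0.1668, 0.2265]), np.float64(0.00041669285776587415))
cov far (array([0.5888, 0.2343, 0.2423]), np.float64(0.002655247751756792))
flap rob (array([ 0.5615, -0.0293,  0.1375]), np.float64(7.622912867770905e-06))
flap far (array([0.6582, 0.0125, 0.1328]), np.float64(0.0002001330993609481))
```

```bash
cat >> h.py <<'E'
from scipy.spatial.transform import Rotation as Ro
np.set_printoptions(precision=3,suppress=True)
C=np.array([.58,.077]);TH=np.radians(22.5)
u=np.array([np.cos(TH),np.sin(TH)]);v=np.array([-u[1],u[0]])
def R(s=None):
    s=s or get_state();return Ro.from_euler('xyz',s['eef_rot'],degrees=True).as_matrix()
def case(p):
    return np.r_[(p[:2]-C)@u,(p[:2]-C)@v,p[2]]
def world(q): return np.r_[C+q[0]*u+q[1]*v,q[2]]
E
python3 - <<'E'
from h import *
r=R();print(r);print(case(get_state()['tcp_pos']))
S=camera_model("scene")
for n,p in(("app",(235,186)),("glue",(425,240)),("tin",(284,244)),("jar",(327,260)),("spare",(262,188))):
    w=plane(S,p,0);print(n,w,case(w))
print(np.degrees(np.arctan2(r[1,1],r[0,1])))
E
```

```text
[[-0.001 -1.     0.   ]
 [-0.     0.     1.   ]
 [-1.     0.001 -0.   ]]
[ 0.058 -0.107  0.245]
app [ 0.693 -0.193  0.   ] [ 0.001 -0.293  0.   ]
glue [0.445 0.37  0.   ] [-0.013  0.322  0.   ]
tin [ 0.736  0.069 -0.   ] [ 0.141 -0.067 -0.   ]
jar [0.69  0.197 0.   ] [0.148 0.069 0.   ]
spare [ 0.64  -0.124  0.   ] [-0.022 -0.209  0.   ]
179.9938181511004
```

Emit:
step_arm(
  steps=[
    [[0,0,0],-0.75],
    [[0,0,0],-0.75],
    [[0,0,0],-0.75],
    [[0,0,0],-0.75],
    [[0,0,0],-0.75],
    [[0,0.7,-0.35],0],
    [[0,0.7,-0.35],0],
    [[0,0.7,-0.35],0],
    [[0,0.8,-0.35],0],
    [[0,0,0],0],
    [[0,0,0],0],
    [[0,0,0],0],
  ],
  fingers=1,
  grip_force=20,
)

```text
time_s: 1.15
tcp_pos: [0.6319, -0.0486, 0.246]
eef_rot: [-102.7, 90.0, 9.8]
contact_force: [0.4, -0.4, -0.2]
gripper_width: 0.013
```

Run:
```python
from h import *
s=get_state();print(s['time_s'],case(s['tcp_pos']),R(s),s['gripper_width'])
W=camera_model("wrist");im=capture("wrist");print(W)
cv2.imwrite("pics/w2.png",im)
```

```text
1.15 [-0.    -0.136  0.246] [[ 0.001 -0.924 -0.382]
 [ 0.    -0.382  0.924]
 [-1.    -0.001 -0.   ]] 0.013005382560647786
{'intrinsics': array([[309.707,   0.   , 325.865],
       [  0.   , 309.707, 199.926],
       [  0.   ,   0.   ,   1.   ]]), 'rvec': array([-0.595,  3.006,  0.403]), 'tvec': array([0.566, 0.243, 0.465])}
```

View pics/w2.png

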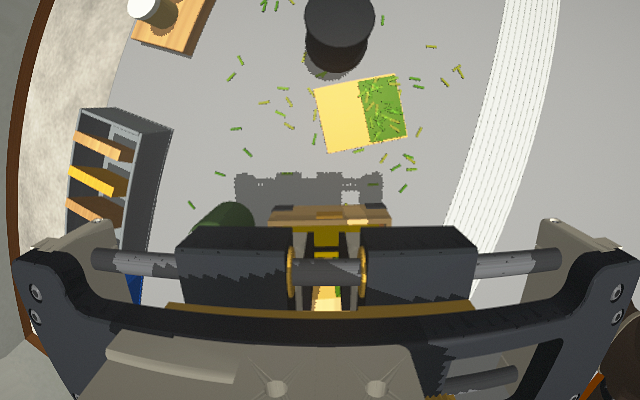

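Emit:
step_arm(
  steps=[
    [[0.8,0,0],0],
    [[0.9,0,0],0],
    [[0.9,0,0],0],
    [[0.9,0,0],0],
    [[0.9,0,0],0],
    [[0.7,0,0],0],
    [[0,0,0],0],
    [[0,0,0],0],
  ],
)

```text
time_s: 1.87
tcp_pos: [0.632, -0.0479, 0.1429]
eef_rot: [86.4, 89.9, -161.1]
contact_force: [0.9, 1.1, 0.7]
gripper_width: 0.0005
```

Run:
```python
from h import *
s=get_state();p=case(s['tcp_pos']);print(s['time_s'],p,s['contact_force'])
q0=p[1:]
for r in(.08,):
  for th in np.linspace(1.7,0,14):
    d=np.array([np.cos(th),np.sin(th)]);n=np.array([-np.sin(th),np.cos(th)])
    q=np.array([-.078,.045])+r*d+.005*n+[-.0095,.019]
    print(round(th,2),q,"units x(down),z(v):",-(q-q0)[1]/.02,(q-q0)[0]/.02);q0=q
im=capture("side");cv2.imwrite("pics/sd2.png",cv2.resize(im[110:250,230:430],None,fx=4,fy=4,interpolation=2))
```

```text
1.8667 [ 0.    -0.135  0.143] [0.881 1.062 0.674]
1.7 [-0.103  0.143] units x(down),z(v): 0.01130465042378237 1.628019994624421
1.57 [-0.092  0.144] units x(down),z(v): -0.06593836905518513 0.519556713864884
1.44 [-0.082  0.144] units x(down),z(v): 0.0023731763580989162 0.523718832456603
1.31 [-0.072  0.143] units x(down),z(v): 0.07064419685083867 0.5189378044496623
1.18 [-0.061  0.14 ] units x(down),z(v): 0.1377088803367163 0.5052952718086152
1.05 [-0.052  0.136] units x(down),z(v): 0.20242201442534913 0.48302419764616084
0.92 [-0.043  0.13 ] units x(down),z(v): 0.26367854233980553 0.45250488808994127
0.78 [-0.034  0.124] units x(down),z(v): 0.32043243312737874 0.41425849808519527
0.65 [-0.027  0.117] units x(down),z(v): 0.3717145439314423 0.36893813202971415
0.52 [-0.021  0.108] units x(down),z(v): 0.4166491693039793 0.3173176912087291
0.39 [-0.015  0.099] units x(down),z(v): 0.4544689949588544 0.26027865847361226
0.26 [-0.012  0.09 ] units x(down),z(v): 0.48452820061196455 0.1987950458322997
0.13 [-0.009  0.079] units x(down),z(v): 0.5063134881610948 0.13391676198997857
0.0 [-0.007  0.069] units x(down),z(v): 0.5194528468856562 0.06675168385981994
```

View pics/sd2.png

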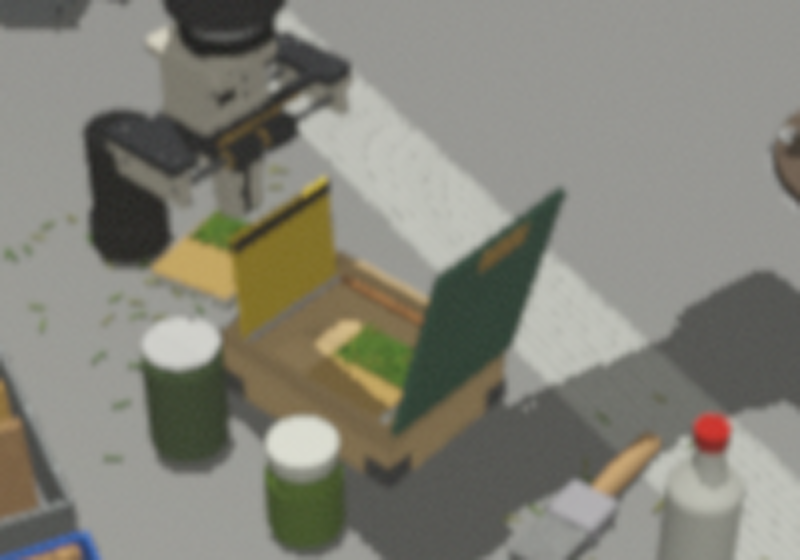

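The closed fingers stand just behind the flap (around (245,190) in the crop), clear of everything. Now I push it along the arc.

Emit:
step_arm(
  steps=[
    [[0,0,0.5],0],
    [[0,0,0.5],0],
    [[0,0,0.6],0],
    [[0,0,0.5],0],
    [[0,0,0.5],0],
    [[0.05,0,0.5],0],
    [[0.15,0,0.5],0],
    [[0.2,0,0.5],0],
    [[0.25,0,0.45],0],
    [[0.3,0,0.4],0],
    [[0,0,0],0],
    [[0,0,0],0],
  ],
)

```text
time_s: 2.92
tcp_pos: [0.5938, 0.0438, 0.1239]
eef_rot: [84.0, 89.9, -163.5]
contact_force: [-0.6, 0.1, -0.5]
gripper_width: 0.0005
```

Run:
```python
from h import *
s=get_state();p=case(s['tcp_pos']);print(s['time_s'],p,s['contact_force'])
im=capture("side");cv2.imwrite("pics/sd3.png",cv2.resize(im[110:250,230:430],None,fx=4,fy=4,interpolation=2))
```

```text
2.9167 [ 0.    -0.036  0.124] [-0.586  0.115 -0.546]
```

View pics/sd3.png

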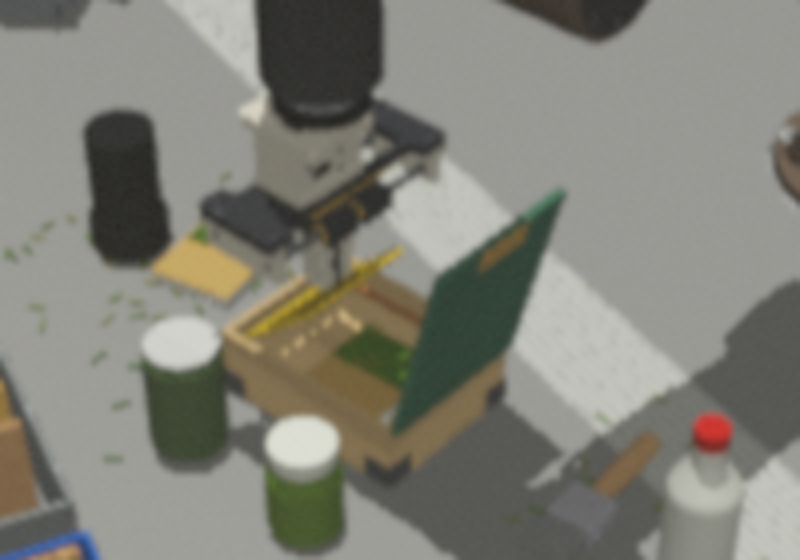

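The flap is tilted in about halfway and the tip follows it; the cover hasn't moved. Continuing.

Emit:
step_arm(
  steps=[
    [[0.35,0,0.4],0],
    [[0.4,0,0.3],0],
    [[0.45,0,0.25],0],
    [[0.45,0,0.2],0],
    [[0.5,0,0.15],0],
    [[0.5,0,0.1],0],
    [[0.1,0,0],0],
    [[0.1,0,0],0],
    [[0,0,0],0],
    [[0,0,0],0],
  ],
)

```text
time_s: 3.8
tcp_pos: [0.5831, 0.0697, 0.0689]
eef_rot: [44.9, 90.0, 157.4]
contact_force: [-10.4, 2.7, 21.7]
gripper_width: 0.0007
```

Run:
```python
from h import *
s=get_state();p=case(s['tcp_pos']);print(s['time_s'],p,s['contact_force'])
im=capture("side");cv2.imwrite("pics/sd4.png",cv2.resize(im[110:250,230:430],None,fx=4,fy=4,interpolation=2))
```

```text
3.8 [ 0.    -0.008  0.069] [-10.398   2.693  21.72 ]
```

View pics/sd4.png

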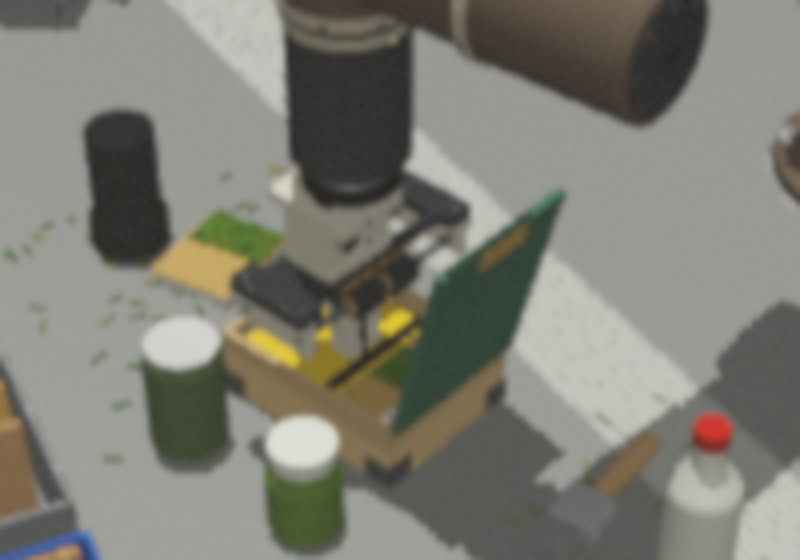

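The flap lies flat (black edge at (375,355) in the crop, tip at 50 mm, 22 N). Now straight up, then across over the cover.

Emit:
step_arm(
  steps=[
    [[-0.3,0,0],0],
    [[-0.8,0,0],0],
    [[-1,0,0],0],
    [[-1,0,0],0],
    [[-1,0,0],0],
    [[-1,0,0],0],
    [[-1,0,0],0],
    [[-1,0,0],0],
    [[-1,0,0],0],
    [[-1,0,0],0],
    [[-1,0,0],0],
    [[-1,0,0],0],
    [[-1,0,0],0],
    [[0,0,0],0],
    [[0,0,0],0],
  ],
)

```text
time_s: 5.1
tcp_pos: [0.5839, 0.0695, 0.31]
eef_rot: [-81.5, 89.9, 31.0]
contact_force: [-0.3, 0.3, -0.7]
gripper_width: 0.0004
```

Run:
```python
from h import *
s=get_state();p=case(s['tcp_pos']);print(s['time_s'],p,s['contact_force'])
im=capture("side");cv2.imwrite("pics/sd5.png",cv2.resize(im[110:250,230:430],None,fx=4,fy=4,interpolation=2))
```

```text
5.1 [ 0.001 -0.008  0.31 ] [-0.345  0.347 -0.703]
```

View pics/sd5.png

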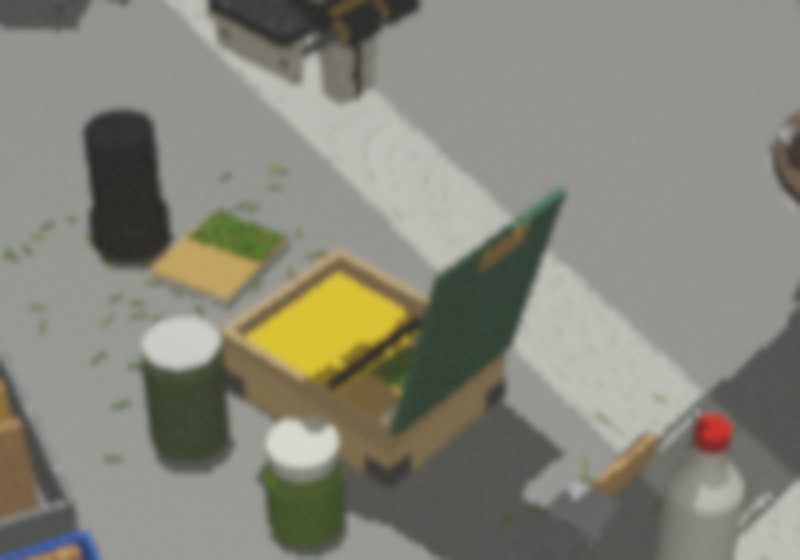

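Flap is flat, cover is untouched. Now across and down behind the cover.

Emit:
step_arm(
  steps=[
    [[0,0,0.9],0],
    [[0,0,1],0],
    [[0,0,1],0],
    [[0,0,1],0],
    [[0,0,1],0],
    [[0,0,1],0],
    [[0,0,1],0],
    [[0,0,1],0],
    [[0,0,1],0],
    [[0,0,1],0],
    [[0,0,1],0],
    [[0,0,0],0],
    [[0,0,0],0],
    [[0.9,0,0],0],
    [[0.9,0,0],0],
    [[1,0,0],0],
    [[1,0,0],0],
    [[1,0,0],0],
    [[0,0,0],0],
    [[0,0,0],0],
  ],
)

```text
time_s: 6.82
tcp_pos: [0.4999, 0.2694, 0.2125]
eef_rot: [118.2, 89.8, -129.4]
contact_force: [0.7, -0.7, 0.4]
gripper_width: 0.0007
```

Run:
```python
from h import *
s=get_state();p=case(s['tcp_pos']);print(s['time_s'],p,s['contact_force'])
q0=p[1:]
for th in np.linspace(1.57,0,17):
    d=np.array([-np.cos(th),np.sin(th)]);n=np.array([np.sin(th),np.cos(th)])
    q=np.array([.09,.06])+.135*d+.008*n+[.0095,.019]
    print(round(th,2),q,"down %.2f v %.2f"%(-(q-q0)[1]/.02,(q-q0)[0]/.02));q0=q
im=capture("side");cv2.imwrite("pics/sd6.png",cv2.resize(im[80:250,230:430],None,fx=3.5,fy=3.5,interpolation=2))
```

```text
6.8167 [-0.     0.208  0.213] [ 0.691 -0.664  0.435]
1.57 [0.107 0.214] down -0.07 v -5.05
1.47 [0.094 0.214] down -0.01 v -0.66
1.37 [0.081 0.213] down 0.06 v -0.66
1.28 [0.068 0.21 ] down 0.12 v -0.65
1.18 [0.055 0.207] down 0.19 v -0.64
1.08 [0.043 0.202] down 0.25 v -0.62
0.98 [0.031 0.196] down 0.31 v -0.59
0.88 [0.02  0.188] down 0.36 v -0.55
0.78 [0.01 0.18] down 0.42 v -0.52
0.69 [0.    0.171] down 0.46 v -0.47
0.59 [-0.008  0.161] down 0.51 v -0.43
0.49 [-0.016  0.15 ] down 0.55 v -0.37
0.39 [-0.022  0.138] down 0.58 v -0.32
0.29 [-0.027  0.126] down 0.61 v -0.26
0.2 [-0.031  0.113] down 0.63 v -0.20
0.1 [-0.034  0.1  ] down 0.65 v -0.14
0.0 [-0.036  0.087] down 0.66 v -0.07
```

View pics/sd6.png

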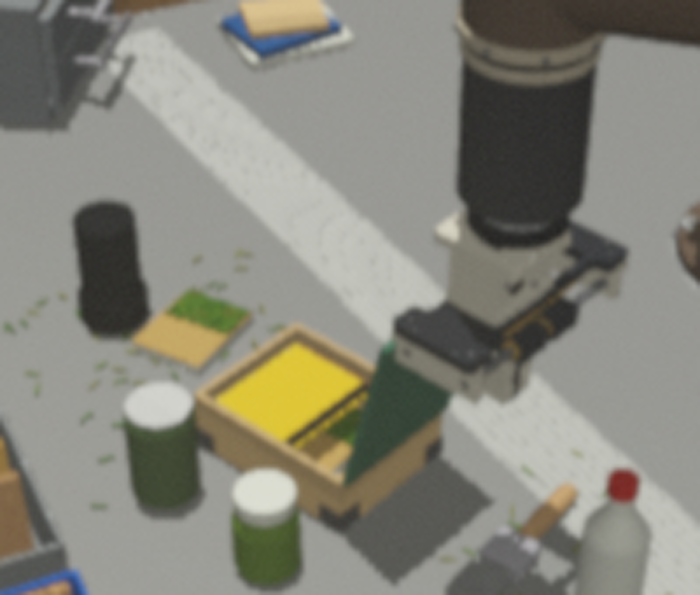

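Emit:
step_arm(
  steps=[
    [[0,0,-0.5],0],
    [[0,0,-0.5],0],
    [[0,0,-0.5],0],
    [[0,0,-0.5],0],
    [[0,0,-0.5],0],
    [[0,0,-0.5],0],
    [[0,0,-0.5],0],
    [[0,0,-0.5],0],
    [[0,0,-0.5],0],
    [[0,0,-0.5],0],
    [[0,0,-0.5],0],
    [[0,0,-0.5],0],
    [[0.05,0,-0.5],0],
    [[0,0,0],0],
    [[0,0,0],0],
  ],
)

```text
time_s: 8.12
tcp_pos: [0.5496, 0.1495, 0.2121]
eef_rot: [107.1, 89.9, -140.5]
contact_force: [0.2, -0.3, -0.1]
gripper_width: 0.0005
```

Run:
```python
from h import *
s=get_state();p=case(s['tcp_pos']);print(s['time_s'],p,s['contact_force'])
im=capture("side");cv2.imwrite("pics/sd7.png",cv2.resize(im[80:250,230:430],None,fx=3.5,fy=3.5,interpolation=2))
```

```text
8.1167 [-0.     0.079  0.212] [ 0.201 -0.25  -0.145]
```

View pics/sd7.png

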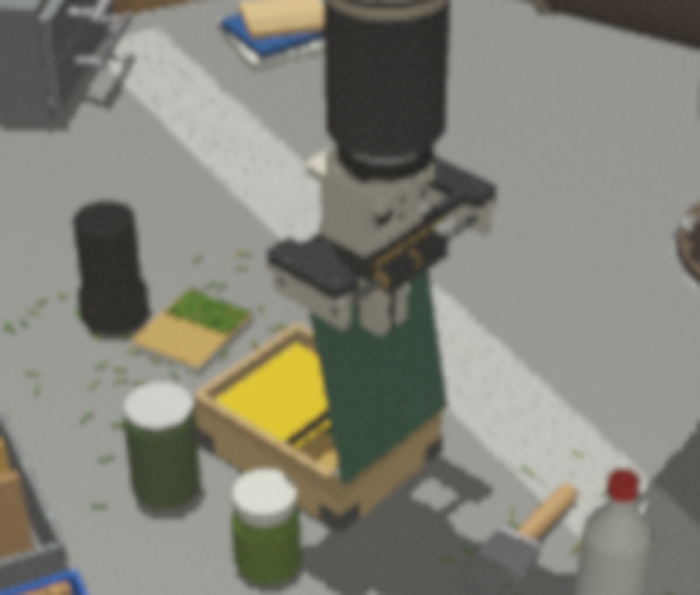

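The cover has come past upright, fingers in contact on its outer face. Following the arc.

Emit:
step_arm(
  steps=[
    [[0.1,0,-0.65],0],
    [[0.2,0,-0.65],0],
    [[0.25,0,-0.6],0],
    [[0.3,0,-0.6],0],
    [[0.35,0,-0.55],0],
    [[0.4,0,-0.5],0],
    [[0.45,0,-0.45],0],
    [[0.5,0,-0.45],0],
    [[0,0,0],0],
    [[0,0,0],0],
  ],
)

```text
time_s: 9.0
tcp_pos: [0.5831, 0.0673, 0.16]
eef_rot: [90.2, 89.8, -157.4]
contact_force: [-0.0, 0.6, -0.1]
gripper_width: 0.0001
```

Run:
```python
from h import *
s=get_state();p=case(s['tcp_pos']);print(s['time_s'],p,s['contact_force'])
im=capture("side");cv2.imwrite("pics/sd8.png",cv2.resize(im[80:250,230:430],None,fx=3.5,fy=3.5,interpolation=2))
```

```text
9.0 [-0.001 -0.01   0.16 ] [-0.019  0.642 -0.113]
```

View pics/sd8.png

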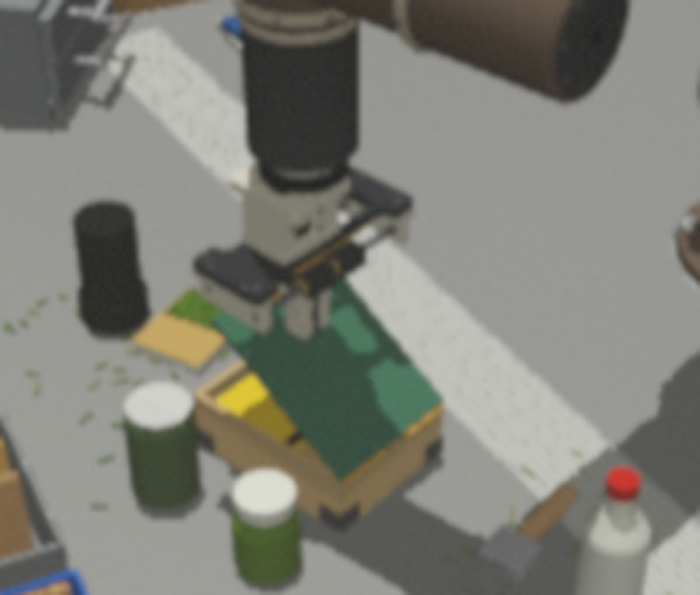

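Emit:
step_arm(
  steps=[
    [[0.35,0,-0.25],0],
    [[0.35,0,-0.25],0],
    [[0.35,0,-0.2],0],
    [[0.35,0,-0.15],0],
    [[0.35,0,-0.15],0],
    [[0.35,0,-0.1],0],
    [[0.35,0,-0.1],0],
    [[0.35,0,-0.05],0],
    [[0.3,0,0],0],
    [[0.25,0,0],0],
    [[0.2,0,0],0],
    [[0.15,0,0],0],
    [[0.1,0,0],0],
    [[0.1,0,0],0],
    [[0.1,0,0],0],
    [[0,0,0],0],
    [[0,0,0],0],
    [[0,0,0],0],
  ],
)

```text
time_s: 10.55
tcp_pos: [0.5934, 0.0452, 0.0868]
eef_rot: [-125.6, 89.9, -12.9]
contact_force: [-18.2, 1.9, 44.6]
gripper_width: 0.0003
```

Run:
```python
from h import *
s=get_state();p=case(s['tcp_pos']);print(s['time_s'],p,s['contact_force'])
im=capture("side");cv2.imwrite("pics/sd9.png",cv2.resize(im[80:250,230:430],None,fx=3.5,fy=3.5,interpolation=2))
```

```text
10.55 [ 0.    -0.034  0.087] [-18.198   1.866  44.552]
```

View pics/sd9.png

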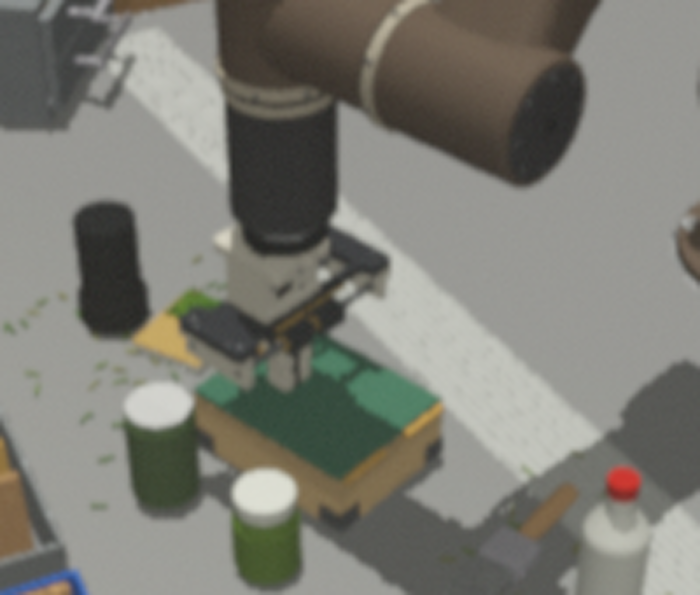

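Cover shut, tip at 68 mm. Retreating upwards.

Emit:
step_arm(
  steps=[
    [[-0.3,0,0],0],
    [[-0.6,0,0],0],
    [[-1,0,0],0],
    [[-1,0,0],0],
    [[-1,0,0],0],
    [[-1,0,0],0],
    [[-1,0,0],0],
    [[-1,0,0],0],
    [[-1,0,0],0],
    [[-1,0,0],0],
    [[0,0,0],0],
    [[0,0,0],0],
    [[0,0,0],0],
  ],
)

```text
time_s: 11.68
tcp_pos: [0.593, 0.0454, 0.259]
eef_rot: [39.0, 90.0, 151.5]
contact_force: [-0.3, -0.3, 0.0]
gripper_width: 0.0002
```

Run:
```python
from h import *
s=get_state();p=case(s['tcp_pos']);print(s['time_s'],p,s['contact_force'])
a=capture("side")[80:250,230:430];b=capture("scene")[130:280,200:460]
cv2.imwrite("pics/sd10.png",cv2.resize(a,None,fx=3.5,fy=3.5,interpolation=2))
cv2.imwrite("pics/sc10.png",cv2.resize(b,None,fx=3,fy=3,interpolation=2))
```

```text
11.6833 [-0.    -0.034  0.259] [-0.325 -0.331  0.039]
```

View pics/sd10.png

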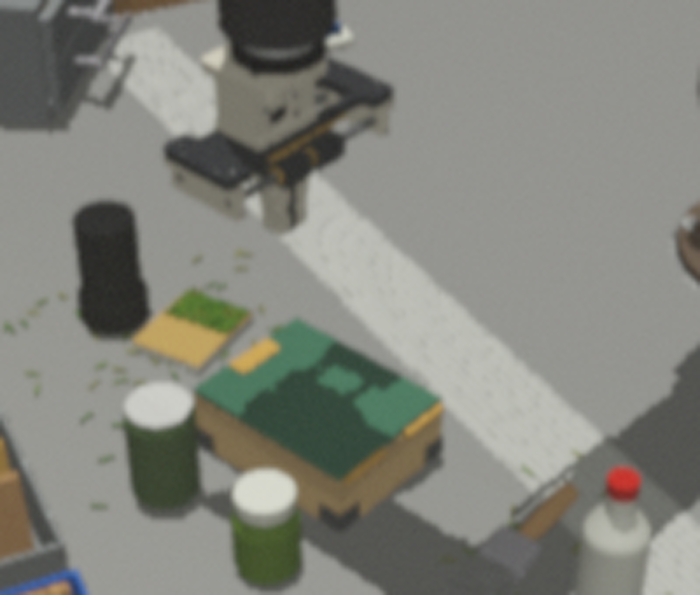

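View pics/sc10.png

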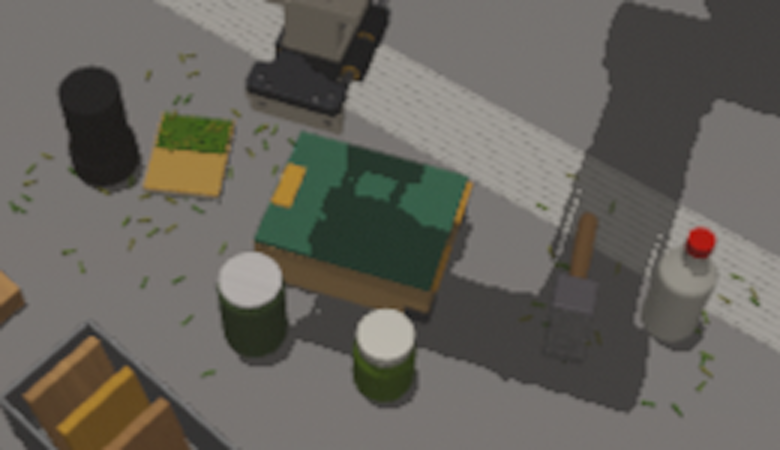

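Both views show the cover lying flat on the rim, the bystanders standing where they were, and the gripper well clear.

```bash
python3 -c "
from plant import *
print(close_job())"
```

```text
the job is handed in; nothing more can be done
None
```

The case is closed and the job was handed in at about 11.8 s. I pushed the flap down flat with the closed fingers, then pushed the cover over along its arc until it was shut.

- **Flap:** it was folded flat at a fingertip height of 50 mm with about 22 N. The side view showed it flat with the cover still open.
- **Cover:** it was shut at a fingertip height of 68 mm, with the descent slowed to about 0.6 rad/s at the end. After the gripper retreated, both the side and scene views showed it flat on the rim.
- **Loose things:** the bystanders outside the case looked unmoved in the last pictures, but I judged this by eye. I did not measure their distances. The sample board is now hidden under the flap and could not be checked at the end.
- **Robot:** the last force reading was close to zero, with the gripper well above the case.
- **What disagreed:** the first estimates of the case's yaw ranged from 19 to 23.6 degrees across the cameras. I used 22.5 degrees, and the contact heights fitted it.
- **Press force:** the final press on the cover read about 45 N vertically. That was at the fingertips, below the 120 N wrist limit. It is above the 40 N figure, which I took to apply only to the arm and the gripper's body.

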